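# Hang the graduated gauge on the sprung hook, scale outward

## Task

Take the graduated aluminium gauge out of its rack and hang it on the hook of the gauge stand with its graduated face pointing outward, away from the post: pass its hole over the hook's lip, press it back against the sprung pad, push it down behind the lip until the hole rests fully on the rod, upright and square, and let go. Do it gently, feeling for the pad: nothing may be pushed against the stand with more than about 20 N, and leave the other things on the desk where they are.

Things in the scene. Friction and masses are not known exactly. Their poses are not given: they have to be found in the camera images.
- gauge: Graduated gauge: plain aluminium plate 10 mm thick (its x), 44 wide (y), 182 tall (z up), 0.15-0.29 kg. Origin: centre of its underside. Its marked face looks along its +x. Starts upright in its rack's slot, at any yaw. Can be gripped from above on its side edges (44 mm) or across its thickness (10 mm); once hung, its top 37 mm stand clear above hook, pad and post.
- gauge_hole (a point): Centre of the gauge's hang hole, 125 mm above the gauge's origin, mid-width, mid-thickness. The hole goes straight through the plate along x: rectangular, 15 mm wide and 24 mm tall (113 to 137 mm above the underside). Axes as the gauge's.
- gauge_scale (a point): Middle of the white scale strip on the marked (+x) face, 7 mm out from the plate's mid-plane, 78 mm above the gauge's origin. Strip 28 mm wide, 55 tall, 2 mm proud, with black graduation lines; five short black lines also mark this face's top edge. The back face is bare. Axes as the gauge's.
- rack: Grey plastic rack block that holds the gauge: 70 mm (x) x 80 (y) x 48 tall, fixed. Its slot (12.5 x 48 mm) is 40 mm deep, floor 8 mm above the desk. Origin: centre of its underside. The gauge stands in it with the rack's own yaw. A second such rack holds the blank; the two may swap sides.
- stand: Gauge stand, fixed: dark base 110 x 110 x 12 mm, grey post 24 mm (x) x 30 (y). Origin: centre of the base's underside, on the post's axis. Its hook points outward along the stand's +x: a level steel rod, 9 mm diameter, with an upright lip at its end and a sprung pad on it between post and lip.
- post_top (a point): Top of the stand's post, on the post's axis, 196 mm above the desk. Stand's axes.
- hook_root (a point): Rod axis where it leaves the post: 12 mm along +x from the post's axis, 185 mm above the desk. Stand's axes. How far the rod sticks out varies each time and is NOT measured: the lip's outer end is 48 to 72 mm from the post's axis; find the pad by feel or sight. Lip: 5 mm thick, 9 wide, top 12 mm above the rod's axis. The rod stays put under the allowed forces.
- pad (a joint): Push-back of the black pad (24 mm disc) on the rod, m: 0 at rest, 0.012 at its stop; damped spring, 2 N at 0, 8 N at stop. At rest its face is 5 mm behind the lip's inner face, so the 10 mm plate goes between only with the pad pushed 5 mm or more; hung, it reads 0.005. The grip of the spring stops the plate from dropping by itself: push it down until it rests on the rod.
- blank: grey steel blank: a bystander, 14 mm thick plate, 58 mm wide, round-topped, 129 mm tall, no hole, standing in the other rack. Origin: centre of its underside. Leave it alone.
- rotor: thin steel brake disc, a wavy ring about 170 mm across and 4 mm thick, lying on the desk. Bystander. Origin: centre of its underside.
- mug: white mug, 76 mm across, 90 mm tall. Bystander. Origin: centre of its underside.
- spacer: dark steel spacer ring, 48 mm across, 16 mm tall, lying on the desk. Bystander. Origin: centre of its underside.
- calipers: digital calipers lying flat, beam 170 mm long along its y, 12 mm thick at the most. Bystander. Origin: underside, middle of the beam.
- mouse: black computer mouse, 100 x 58 x 31 mm, its long side along its x. Bystander. Origin: centre of its underside.

How it is judged (in metres and radians):
On the way, in this order (a step that is already met when the one before it is completed fails the run):
1. the gauge is lifted out of its rack (z of gauge in the frame of rack above 0.055 m), for 0.1 s.
2. the gauge presses the sprung pad back by more than 4.5 mm (value of joint pad above 0.0045 m and contact force between gauge and stand above 2 N), for 0.1 s.
At the end, for the whole second after the job is handed in: Gauge hung behind the lip, marked face away from the post, pad pushed back 3.5-7.5 mm, underside 48-55 mm above the stand's (seated: 52.5), origin within 12 mm sideways of the hook, upright within 0.12 rad, square to the hook within 0.15 rad, at rest, let go (value of joint pad between 0.0035 and 0.0075 m and z of gauge in the frame of stand between 0.048 and 0.055 m and y of gauge in the frame of stand between -0.012 and 0.012 m and x of stand in the frame of gauge below -0.025 m and angle between gauge's own z axis and vertical below 0.12 rad and angle between the x axis of gauge and the x axis of stand, either way round below 0.15 rad and x of gauge in the frame of stand between 0.02 and 0.085 m and linear speed of gauge below 0.02 m/s and contact force between the fingers and gauge below 0.1 N); the robot touches nothing.
It fails at once if the gauge is pushed against the stand, hook or pad with more than 20 N (contact force between gauge and stand above 20 N).
It fails at once if the robot pushes on the stand with more than 20 N (contact force between any of the fingers, the arm and stand above 20 N).
It fails at once if a bystander is moved by more than 30 mm (distance of any of blank, rotor, mug, spacer, calipers, mouse from where it was at the start of the episode above 0.03 m).
It also fails if it takes over 48 s, if anything falls off the work surface, if the arm or the gripper's body presses on something with over 40 N, if the wrist force passes 120 N, or if a joint passes its speed limit or range.

## Robot

A 6-joint arm with a two-finger parallel gripper is mounted at the origin on the work surface. World frame = base frame: x ahead of the robot, y to its left, z up, the work surface at z = 0. Lengths are in m, angles in degrees, forces in N, time in s.
With the tool pointing down it reaches from about 0.4 to 0.825 m from the base axis. Payload 7 kg.
Tool frame: the origin (TCP) lies on the mounting face of the last link; the fingertips stand 178 mm ahead of it and the grasp point (between the pads) lies 159 mm ahead of it; z points along the fingers, y is the direction in which the jaws open and shut (so a half turn about z gives the same grasp; the last joint's range is limited). The gripper opens to 88 mm and grips with 3 to 60 N. Pads are 19 mm wide; open, the fingers measure 130 mm over their backs; the gripper's body (78 mm by 193 mm) begins 47 mm behind the grasp point.
Start: joints at [88.069, 20.546, 0.682, 0, -70.136, -16.507], TCP at [0.213, 0.64, 0.405] pointing down, gripper open.
Joint ranges: [-176.03, 176.03], [-82.01, 121.73], [-58.28, 71.71], [-173.87, 95.51], [-174.79, -0.11], [-173.66, 173.66]. Speed limits (degrees/s): [136.94, 136.94, 172.46, 180, 180, 180].

## Interface

Orientations are given as [roll, pitch, yaw] about the fixed x, y, z axes, in that order (R = Rz(yaw) Ry(pitch) Rx(roll)).
In Python, from plant import r gives the robot as it stands. The module is installed in compiled form; this text tells all that it offers.
- The arm moves only by the tool carry_out, never from a script. Its argument "plan" is a list of rows, each a list of 3 entries, a list of its own where there are three numbers: the shift along the tool's x, y, z in m, then the turn, a rotation vector about the tool's x, y, z in degrees, then the closure in counts, from 0 (fully open) to 255 (shut). In form: [[[x, y, z], [ax, ay, az], hand], ...]. A call has 1 to 12 rows; each row shifts and turns the commanded pose from where the row before left it, along the tool's axes as they then stand; what a row does not reach is not made up. A row lasts 1/12 s, in which the tool goes at most 41.7 mm and 7.16 degrees, less where a joint would pass 70% of its speed; a pose out of reach is approached as far as the arm can. A call is refused whole if a number of a shift passes 0.0417 or a number of a turn 7.16, either way. A call with a gripper value outside its range is refused whole. The fingers move at their own pace and stop on an object; "grip_force" is the grip in N (left out, the last holds). Time passes only in rows, so rows that do not move let the fingers close. It gives the time, the measured TCP pose, the force and the opening at its end, in the units of the state.
- r.get_state(): the state, without advancing time (a new reading comes with each control period).
- r.capture(name): name is "scene" or "top"; returns the picture (480x640x3 uint8, red, green, blue); there is no depth.
- r.get_calibration(name): a dict with "K" (3x3 intrinsics, pixels), "rvec" (rotation vector, rad) and "tvec" (3), from world to camera coordinates, as OpenCV has them. Camera axes: x right, y down, z forward; pixel columns grow to the right and rows downward; lengths in m; the calibration is good to about 2 mm. A picture is of the moment at which its call begins. get_calibration takes no time and is no camera call.
- r.close_job(): hands the job in, once; it reports no verdict.
The state is a dict: "time_s": time; "joints": joint angles; "qd": joint speeds; "joint_torque": joint torques, N m; "tcp_pos": TCP position; "eef_rot": TCP orientation; "contact_force": force on the tool from outside, world axes, zero at the start; "moment": the same for the moment, N m; "gripper_width": finger opening in m.
Only numpy, scipy, OpenCV 4.12 (cv2) and the standard library are available. Lean on these libraries where they do the work, as an engineer would, in place of code of your own. Each camera call takes 0.05 s, during which the arm holds its last target. There are 200 camera calls.

## Working session

There is one attempt and no reset: what is moved stays moved. The work goes in short steps, Python scripts to look and compute and a tool call to move; the robot and the scene stay as the last step left them, time stands still between calls to the robot, and variables do not carry over. Pictures are saved under pics/ and viewed, about 8 in all and at most 12, crops included, and the job is handed in when it is done.

Besides the shell and the picture viewer there is one more tool, called by a JSON object that holds its "api" and its "payload". carry_out: Moves the arm, as the interface text tells. Its arguments: {"type":"object","properties":{"plan":{"type":"array","items":{"type":"array"}},"grip_force":{"type":"number"}},"required":["plan"]}

```bash
mkdir -p pics
python3 - <<'E'
from plant import r
import cv2
for n in("scene","top"):
    im=r.capture(n); cv2.imwrite(f"pics/{n}0.png",im[...,::-1])
    c=r.get_calibration(n); print(n,c)
print(r.get_state())
E
```

```text
scene {'K': array([[457.36781919,   0.        , 320.9410931 ],
       [  0.        , 457.36781919, 238.73655985],
       [  0.        ,   0.        ,   1.        ]]), 'rvec': array([ 1.87021864,  1.92787882, -0.56549843]), 'tvec': array([ 0.00886626, -0.37892391,  1.28342719])}
top {'K': array([[611.49694799,   0.        , 317.12629033],
       [  0.        , 611.49694799, 227.22208651],
       [  0.        ,   0.        ,   1.        ]]), 'rvec': array([ 2.12949758, -2.14837356,  0.20956359]), 'tvec': array([-0.01716432,  0.55926551,  1.37123293])}
{'time_s': 0.1, 'joints': array([ 8.80685791e+01,  2.05884922e+01,  6.36702313e-01, -1.64640605e-02,
       -7.01335274e+01, -1.65086055e+01]), 'qd': array([-0.04621418, -0.00284111,  0.20577419,  0.0314122 , -0.00031635,
        0.05489448]), 'joint_torque': array([-1.25208488e-03, -5.84157479e+01,  2.93755299e+01,  7.01562569e+00,
        1.01411686e-02, -5.35088816e-05]), 'tcp_pos': array([0.21344348, 0.64018301, 0.40378942]), 'eef_rot': array([ 1.79913801e+02, -9.40600374e-03, -1.84456258e+01]), 'contact_force': array([ 0.30211636, -0.89350496,  1.05110427]), 'moment': array([-0.01456421, -0.00912638, -0.0189415 ]), 'gripper_width': 0.08757149854214259}
```

View pics/scene0.png

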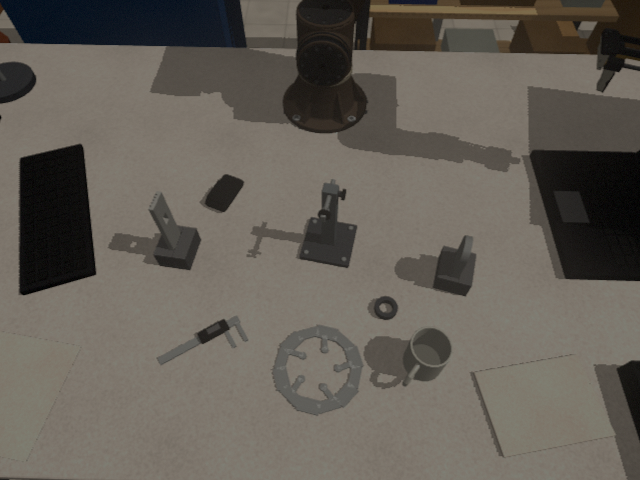

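View pics/top0.png

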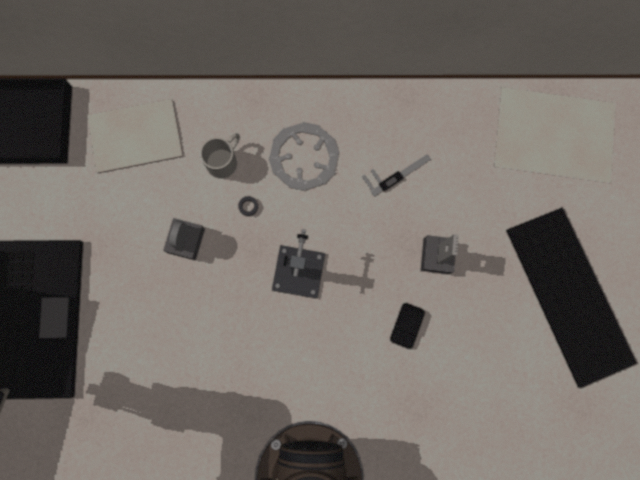

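The gauge stands in the rack at scene (175,230) / top (440,252). The stand is at scene (330,230) / top (298,270), with its hook pointing up in the top image. The blank is at top (183,237). I'll enlarge the details.

```bash
cat > h.py <<'E'
import numpy as np, cv2
from plant import r
class Cam:
    def __init__(s,n):
        c=r.get_calibration(n); s.n=n; s.K=c["K"]; s.rv=c["rvec"]; s.t=c["tvec"]; s.R=cv2.Rodrigues(s.rv)[0]; s.C=-s.R.T@s.t
    def ray(s,p): d=s.R.T@np.linalg.inv(s.K)@np.array([p[0],p[1],1.]); return d/np.linalg.norm(d)
    def at(s,p,z): d=s.ray(p); return s.C+d*(z-s.C[2])/d[2]
    def px(s,X): return cv2.projectPoints(np.atleast_2d(np.asarray(X,float)),s.rv,s.t,s.K,None)[0][:,0]
S,T=Cam("scene"),Cam("top")
def tri(ps,pt):
    A=np.zeros((3,3));b=np.zeros(3)
    for c,p in((S,ps),(T,pt)):
        d=c.ray(p);M=np.eye(3)-np.outer(d,d);A+=M;b+=M@c.C
    X=np.linalg.solve(A,b); return X,np.linalg.norm(S.px(X)[0]-ps),np.linalg.norm(T.px(X)[0]-pt)
def crop(im,x,y,w,h,k):
    return cv2.convertScaleAbs(cv2.resize(im[y:y+h,x:x+w],None,fx=k,fy=k,interpolation=cv2.INTER_CUBIC),alpha=1.6)
E
python3 - <<'E'
import cv2,numpy as np
from h import crop,S,T
s=cv2.imread("pics/scene0.png");t=cv2.imread("pics/top0.png")
a=np.hstack([crop(s,140,185,80,90,5)[:,:390],crop(s,295,175,80,90,5)[:,:390]])[:300*0+450]
cv2.imwrite("pics/c1.png",a)
b=np.hstack([crop(t,410,225,65,60,6)[:,:390],crop(t,265,225,65,80,6)[:360,:390]])
cv2.imwrite("pics/c2.png",b)
print(a.shape,b.shape,S.C,T.C)
E
```

```text
(450, 780, 3) (360, 780, 3) [1.01333586 0.02007833 0.873839  ] [0.31171606 0.00768152 1.44780053]
```

View pics/c1.png

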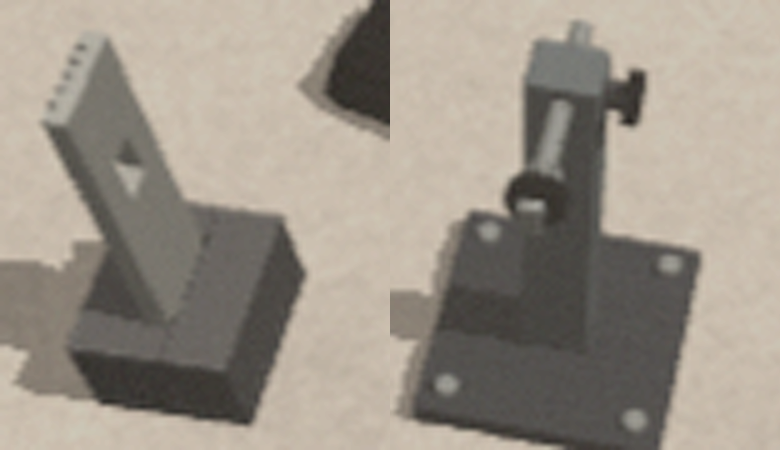

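View pics/c2.png

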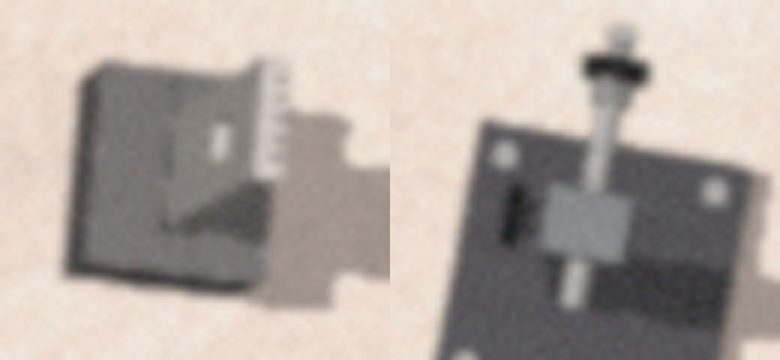

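The bare face looks toward the stand. The tick marks on the top edge are on the far side (right in top, left in scene), so gauge +x is roughly world -y. Next I triangulate corners picked from the crops.

Run:
```python
from h import *
np.set_printoptions(precision=4,suppress=True)
cs=lambda x,y:np.array([140+(x-2)/5,185+(y-2)/5]); ct=lambda x,y:np.array([410+(x-2.5)/6,225+(y-2.5)/6])
ss=lambda x,y:np.array([295+(x-390-2)/5,175+(y-2)/5]); st=lambda x,y:np.array([265+(x-390-2.5)/6,225+(y-2.5)/6])
print("gauge top face via top cam z=.19")
for p in [(260,57),(289,60),(283,181),(253,180)]: print(T.at(ct(*p),.19))
print("scene cam z=.19")
for p in [(82,31),(107,36),(67,127),(43,122)]: print(S.at(cs(*p),.19))
print("rack top z .048, scene: "); 
for p in [(70,350),(228,370),(285,215)]: print(S.at(cs(*p),.048))
print("rack top topcam")
for p in [(103,63),(88,268),(265,285)]: print(T.at(ct(*p),.048))
print("post top: topcam .196")
for p in [(545,183),(634,193),(624,264),(541,252)]: print(T.at(st(*p),.196))
print("post top scene")
for p in [(537,38),(610,50),(603,96),(527,84)]: print(S.at(ss(*p),.196))
print("base .012 top");
for p in [(484,120),(752,168)]: print(T.at(st(*p),.012))
print("base scene")
for p in [(472,212),(700,252),(660,450),(413,415)]: print(S.at(ss(*p),.012))
print("lip/pad: topcam z .197 lip tip; pad z .185"); print(T.at(st(624,30),.197),T.at(st(617,70),.185)); print(S.at(ss(532,207),.197),S.at(ss(535,195),.185))
print("tail/rod root",T.at(st(595,190),.185))
```

```text
gauge top face via top cam z=.19
[ 0.5176 -0.3034  0.19  ]
[ 0.5165 -0.3135  0.19  ]
[ 0.4739 -0.3092  0.19  ]
[ 0.4744 -0.2988  0.19  ]
scene cam z=.19
[ 0.4742 -0.3095  0.19  ]
[ 0.4763 -0.2994  0.19  ]
[ 0.5194 -0.3048  0.19  ]
[ 0.5174 -0.3142  0.19  ]
rack top z .048, scene: 
[ 0.5321 -0.3445  0.048 ]
[ 0.5398 -0.2764  0.048 ]
[ 0.4612 -0.2664  0.048 ]
rack top topcam
[ 0.5389 -0.2772  0.048 ]
[ 0.4592 -0.2681  0.048 ]
[ 0.4521 -0.336   0.048 ]
post top: topcam .196
[0.4752 0.0367 0.196 ]
[0.4715 0.0062 0.196 ]
[0.4471 0.0098 0.196 ]
[0.4514 0.0381 0.196 ]
post top scene
[0.448  0.0101 0.196 ]
[0.4531 0.0381 0.196 ]
[0.4755 0.0357 0.196 ]
[0.4706 0.0069 0.196 ]
base .012 top
[0.5245 0.065  0.012 ]
[ 0.5046 -0.0407  0.012 ]
base scene
[ 0.3995 -0.0199  0.012 ]
[0.4187 0.0852 0.012 ]
[0.5232 0.0666 0.012 ]
[ 0.5089 -0.0412  0.012 ]
lip/pad: topcam z .197 lip tip; pad z .185
[0.5282 0.0092 0.197 ] [0.5161 0.0118 0.185 ]
[0.5283 0.0104 0.197 ] [0.5142 0.0112 0.185 ]
tail/rod root [0.4741 0.0196 0.185 ]
```

{"api": "carry_out", "payload": {"plan": [[[0.03,0.0238,-0.002],[0,0,0],0],[[0.03,0.0238,-0.002],[0,0,0],0],[[0.03,0.0238,-0.002],[0,0,0],0],[[0.03,0.0238,-0.002],[0,0,0],0],[[0.03,0.0238,-0.002],[0,0,0],0],[[0.03,0.0238,-0.002],[0,0,0],0],[[0.03,0.0238,-0.002],[0,0,0],0],[[0.03,0.0238,-0.002],[0,0,0],0],[[0.03,0.0238,-0.002],[0,0,0],0],[[0.03,0.0238,-0.002],[0,0,0],0],[[0.03,0.0238,-0.002],[0,0,0],0],[[0.03,0.0238,-0.002],[0,0,0],0]]}}

```text
time_s: 1.1
tcp_pos: [0.4651, 0.2537, 0.4287]
eef_rot: [-180.0, 0.0, -18.4]
contact_force: [-0.0, 0.5, -0.6]
gripper_width: 0.0874
```

{"api": "carry_out", "payload": {"plan": [[[0.0138,0.0349,0],[0,0,0],0],[[0.0138,0.0349,0],[0,0,0],0],[[0.0138,0.0349,0],[0,0,0],0],[[0.0138,0.0349,0],[0,0,0],0],[[0.0138,0.0349,0],[0,0,0],0],[[0.0138,0.0349,0],[0,0,0],0],[[0.0138,0.0349,0],[0,0,0],0],[[0.0138,0.0349,0],[0,0,0],0],[[0.0138,0.0349,0],[0,0,0],0],[[0.0138,0.0349,0],[0,0,0],0],[[0.0138,0.0349,0],[0,0,0],0],[[0.0138,0.0349,0],[0,0,0],0]]}}

```text
time_s: 2.1
tcp_pos: [0.4888, -0.196, 0.4286]
eef_rot: [-180.0, 0.0, -18.4]
contact_force: [1.2, 1.3, -0.4]
gripper_width: 0.0877
```

{"api": "carry_out", "payload": {"plan": [[[0.0138,0.0349,0],[0,0,0],0],[[0.0138,0.0349,0],[0,0,0],0],[[0.0138,0.0349,0],[0,0,0],0],[[0,0,0],[0,0,7],0],[[0,0,0],[0,0,7],0],[[0,0,0],[0,0,7],0],[[0,0,0],[0,0,7],0],[[0,0,0],[0,0,7],0],[[0,0,0],[0,0,7],0],[[0,0,0],[0,0,7],0],[[0,0,0],[0,0,7],0],[[0,0,0],[0,0,7],0]]}}

```text
time_s: 3.1
tcp_pos: [0.4954, -0.3065, 0.4282]
eef_rot: [180.0, 0.0, -81.8]
contact_force: [0.2, -0.9, -0.0]
gripper_width: 0.0874
```

{"api": "carry_out", "payload": {"plan": [[[0,0,0],[0,0,7],0],[[0,0,0],[0,0,7],0],[[0,0,0],[0,0,7],0],[[0,0,0],[0,0,7],0],[[0,0,0],[0,0,7],0],[[0,0,0],[0,0,7],0],[[0,0,0],[0,0,7],0],[[0,0,0],[0,0,7],0],[[0,0,0],[0,0,7],0],[[0,0,0],[0,0,7],0],[[0,0,0],[0,0,7],0],[[0,0,0],[0,0,7],0]]}}

```text
time_s: 4.1
tcp_pos: [0.4954, -0.3065, 0.4282]
eef_rot: [180.0, -0.0, -165.8]
contact_force: [0.2, -0.3, -0.4]
gripper_width: 0.0874
```

{"api": "carry_out", "payload": {"plan": [[[0,0,0],[0,0,3],0],[[0,0,0],[0,0,0],0],[[0,0,0],[0,0,0],0],[[0,0,0],[0,0,0],0]]}}

```text
time_s: 4.43
tcp_pos: [0.4954, -0.3066, 0.4285]
eef_rot: [180.0, -0.0, -168.3]
contact_force: [0.4, 0.0, 0.2]
gripper_width: 0.0876
```

{"api": "carry_out", "payload": {"plan": [[[0,0,0],[0,0,7],0],[[0,0,0],[0,0,7],0],[[0,0,0],[0,0,3.9],0],[[-0.0006,0,0.015],[0,0,0],0],[[0,0,0.015],[0,0,0],0],[[0,0,0.015],[0,0,0],0],[[0,0,0.015],[0,0,0],0],[[0,0,0.015],[0,0,0],0],[[0,0,0.0155],[0,0,0],0],[[0,0,0],[0,0,0],0],[[0,0,0],[0,0,0],0]]}}

```text
time_s: 5.35
tcp_pos: [0.496, -0.3067, 0.3378]
eef_rot: [180.0, -0.1, 173.7]
contact_force: [-0.1, -0.4, -0.2]
gripper_width: 0.088
```

Run:
```python
from h import *
a=r.capture("scene")[...,::-1];b=r.capture("top")[...,::-1]
cv2.imwrite("pics/s1.png",a);cv2.imwrite("pics/t1.png",b)
cv2.imwrite("pics/c3.png",np.hstack([crop(a,120,150,100,120,4),crop(b,390,190,100,120,4)]))
print(r.get_state()["tcp_pos"],r.get_state()["joints"])
```

```text
[ 0.49647274 -0.30680272  0.33916288] [-1.25202660e+01  1.49227267e+01 -1.64110464e+01  2.65156650e-02
 -5.86021514e+01 -8.37834869e+01]
```

View pics/c3.png

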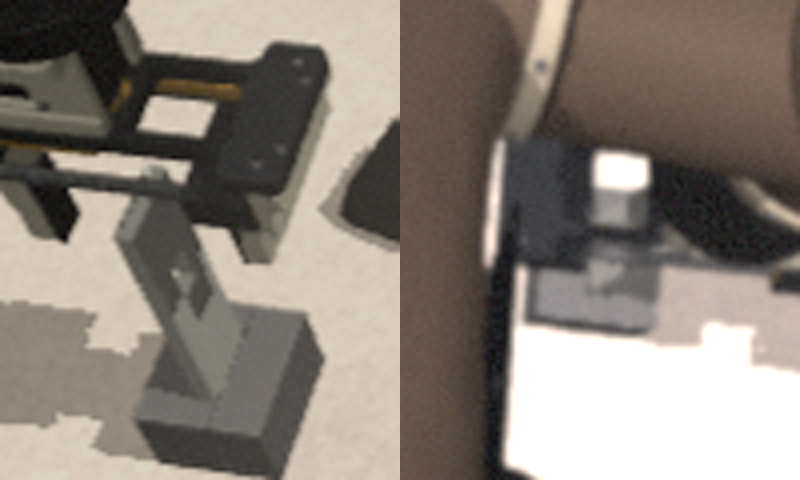

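The fingers straddle the plate (scene crop: left finger about (50,200), right finger about (265,220), gauge top about (150,180)). I'll close and lift.

{"api": "carry_out", "payload": {"plan": [[[0,0,0],[0,0,0],255],[[0,0,0],[0,0,0],255],[[0,0,0],[0,0,0],255],[[0,0,0],[0,0,0],255],[[0,0,0],[0,0,0],255],[[0,0,0],[0,0,0],255],[[0,0,0],[0,0,0],255],[[0,0,0],[0,0,0],255],[[0,0,0],[0,0,0],255],[[0,0,0],[0,0,0],255]], "grip_force": 40}}

```text
time_s: 6.28
tcp_pos: [0.4961, -0.3066, 0.3381]
eef_rot: [180.0, -0.0, 173.7]
contact_force: [0.1, 0.2, -0.4]
gripper_width: 0.0265
```

{"api": "carry_out", "payload": {"plan": [[[0,0,0],[0,0,0],255],[[0,0,0],[0,0,0],255],[[0,0,0],[0,0,0],255],[[0,0,0],[0,0,0],255],[[0,0,0],[0,0,0],255]]}}

```text
time_s: 6.7
tcp_pos: [0.4961, -0.3067, 0.3381]
eef_rot: [-180.0, -0.0, 173.7]
contact_force: [-0.2, -0.8, 0.1]
gripper_width: 0.0097
```

{"api": "carry_out", "payload": {"plan": [[[0,0,-0.006],[0,0,0],255],[[0,0,-0.011],[0,0,0],255],[[0,0,-0.011],[0,0,0],255],[[0,0,-0.011],[0,0,0],255],[[0,0,-0.011],[0,0,0],255],[[0,0,-0.011],[0,0,0],255],[[0,0,-0.011],[0,0,0],255],[[0,0,0],[0,0,0],255],[[0,0,0],[0,0,-5],255],[[0,0,0],[0,0,-5],255],[[0,0,0],[0,0,-5],255],[[0,0,0],[0,0,-5],255]]}}

```text
time_s: 7.7
tcp_pos: [0.496, -0.3065, 0.4099]
eef_rot: [180.0, -0.0, -166.1]
contact_force: [0.2, -0.8, -1.5]
gripper_width: 0.0098
```

{"api": "carry_out", "payload": {"plan": [[[0,0,0],[0,0,-6],255],[[0,0,0],[0,0,-6],255],[[0,0,0],[0,0,-6],255],[[0,0,0],[0,0,-6],255],[[0,0,0],[0,0,-6],255],[[0,0,0],[0,0,-6],255],[[0,0,0],[0,0,-6],255],[[0,0,0],[0,0,-6],255],[[0,0,0],[0,0,-6],255],[[0,0,0],[0,0,-6],255],[[0,0,0],[0,0,-5.8],255],[[0,0,0],[0,0,0],255]]}}

```text
time_s: 8.7
tcp_pos: [0.496, -0.3066, 0.4098]
eef_rot: [180.0, 0.0, -100.3]
contact_force: [-0.3, -0.1, -0.8]
gripper_width: 0.0097
```

{"api": "carry_out", "payload": {"plan": [[[-0.015,-0.0006,0],[0,0,0],255],[[-0.03,-0.0006,0],[0,0,0],255],[[-0.032,-0.0006,0],[0,0,0],255],[[-0.032,-0.0006,0],[0,0,0],255],[[-0.032,-0.0006,0],[0,0,0],255],[[-0.032,-0.0006,0],[0,0,0],255],[[-0.032,-0.0006,0],[0,0,0],255],[[-0.032,-0.0006,0],[0,0,0],255],[[-0.032,-0.0006,0],[0,0,0],255],[[-0.025,-0.0006,0],[0,0,0],255],[[-0.0157,0,0],[0,0,0],255],[[-0.008,0,0],[0,0,0],255]]}}

```text
time_s: 9.7
tcp_pos: [0.5604, 0.0067, 0.4099]
eef_rot: [180.0, 0.0, -100.6]
contact_force: [-0.1, -0.7, -1.9]
gripper_width: 0.0099
```

{"api": "carry_out", "payload": {"plan": [[[0,0,0.008],[0,0,0],255],[[0,0,0.008],[0,0,0],255],[[0,0,0],[0,0,0],255],[[0,0,0],[0,0,0],255]]}}

```text
time_s: 10.03
tcp_pos: [0.5597, 0.0037, 0.3932]
eef_rot: [179.9, -0.1, -100.6]
contact_force: [-0.5, 0.8, -0.8]
gripper_width: 0.0096
```

Run:
```python
from h import *
a=r.capture("scene")[...,::-1];b=r.capture("top")[...,::-1]
cv2.imwrite("pics/s2.png",a);cv2.imwrite("pics/t2.png",b)
cv2.imwrite("pics/c4.png",np.hstack([crop(a,280,140,80,120,5),crop(b,265,190,80,120,5)]))
s=r.get_state();print(s["tcp_pos"],s["eef_rot"],s["joints"],s["contact_force"])
```

```text
[0.56003871 0.00377281 0.39417936] [ 1.79994845e+02 -1.67110426e-02 -1.00621980e+02] [ 2.04177515e+01  1.01921806e+01 -1.49305358e+01  1.28769865e-02
 -6.48903178e+01 -3.10451984e+01] [ 0.51896389 -0.51322005 -0.85051243]
```

View pics/c4.png

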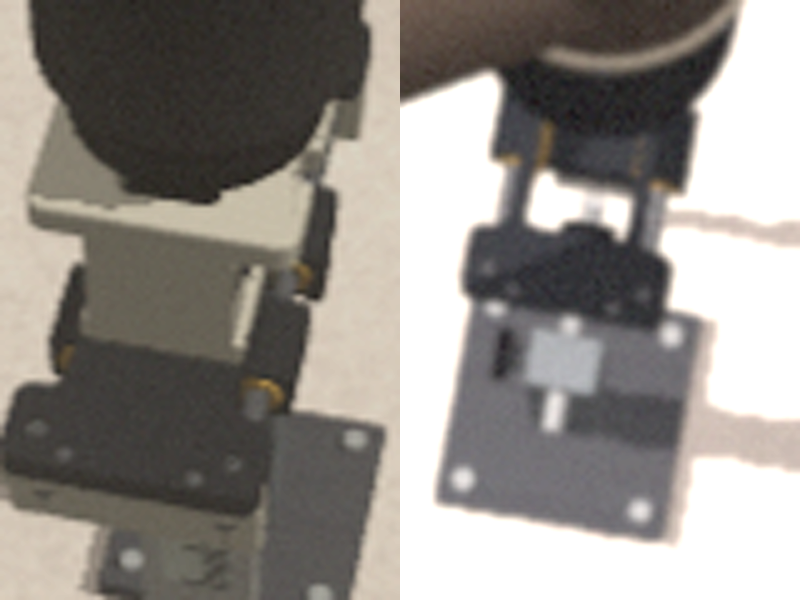

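The gripper hides the hook, but scale lines show at scene crop (220,560), so the marked face points outward. I'll check the lower part of the gauge.

Run:
```python
from h import *
a=cv2.imread("pics/s2.png")
cv2.imwrite("pics/c5.png",crop(a,270,225,90,70,8))
```

```text
(no output)
```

View pics/c5.png

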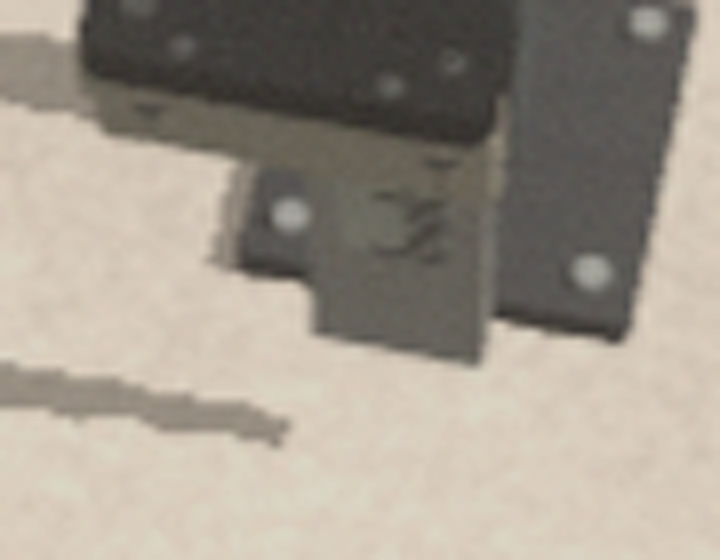

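Run:
```python
from h import *
np.set_printoptions(precision=4,suppress=True)
P=np.array([.4617,.0227]);e=np.array([np.cos(np.radians(-10.5)),np.sin(np.radians(-10.5))]);n=np.array([-e[1],e[0]])
f=lambda X:((X[:2]-P)@e,(X[:2]-P)@n)
for p in[(311,335),(480,366)]:
    X=S.at([270+(p[0]-3.5)/8,225+(p[1]-3.5)/8],.064);print(X,f(X))
print("tcp",f(np.array([.5600,.0038])))
for X in([.5282,.0092],[.5283,.0104],[.5161,.0118],[.5142,.0112],[.4741,.0196]):print(f(np.array(X)))
```

```text
[ 0.5595 -0.0176  0.064 ] (np.float64(0.10352137508406582), np.float64(-0.021788823702784083))
[0.5671 0.0254 0.064 ] (np.float64(0.10318830228853586), np.float64(0.021857352707926284))
tcp (np.float64(0.10009820884533838), np.float64(-0.0006697655970806353))
(np.float64(0.06784663094714698), np.float64(-0.0011552788068855805))
(np.float64(0.06772627380731279), np.float64(4.2850634740377105e-05))
(np.float64(0.055475434199343546), np.float64(-0.0008038659056742835))
(np.float64(0.05371659119026731), np.float64(-0.0017400663486477385))
(np.float64(0.012757290982818716), np.float64(-0.0007883696973456288))
```

The gauge is within 1 mm of the hook line, square, and the height matches. The lip end is about 68 mm from the post axis. I'll advance slowly along tool +y.

{"api": "carry_out", "payload": {"plan": [[[0,0.005,0],[0,0,0],255],[[0,0.006,0],[0,0,0],255],[[0,0.006,0],[0,0,0],255],[[0,0.003,0],[0,0,0],255],[[0,0,0],[0,0,0],255],[[0,0.001,0],[0,0,0],255],[[0,0.001,0],[0,0,0],255],[[0,0.001,0],[0,0,0],255],[[0,0.001,0],[0,0,0],255],[[0,0.001,0],[0,0,0],255],[[0,0.001,0],[0,0,0],255],[[0,0.001,0],[0,0,0],255]]}}

```text
time_s: 11.13
tcp_pos: [0.5335, 0.0096, 0.3941]
eef_rot: [180.0, -0.0, -100.5]
contact_force: [0.1, -0.1, -1.1]
gripper_width: 0.0101
```

{"api": "carry_out", "payload": {"plan": [[[0,0.001,0],[0,0,0],255],[[0,0.001,0],[0,0,0],255],[[0,0,0],[0,0,0],255],[[0,0,0],[0,0,0],255]]}}

```text
time_s: 11.47
tcp_pos: [0.5315, 0.0099, 0.3942]
eef_rot: [-180.0, 0.0, -100.5]
contact_force: [-0.5, -0.4, -1.4]
gripper_width: 0.0097
```

{"api": "carry_out", "payload": {"plan": [[[0,0.001,0],[0,0,0],255],[[0,0.001,0],[0,0,0],255],[[0,0.001,0],[0,0,0],255],[[0,0.001,0],[0,0,0],255],[[0,0,0],[0,0,0],255],[[0,0,0],[0,0,0],255]]}}

```text
time_s: 11.97
tcp_pos: [0.5276, 0.0107, 0.3942]
eef_rot: [-180.0, 0.0, -100.5]
contact_force: [0.3, -0.6, -1.1]
gripper_width: 0.0096
```

{"api": "carry_out", "payload": {"plan": [[[0,0.001,0],[0,0,0],255],[[0,0.001,0],[0,0,0],255],[[0,0.001,0],[0,0,0],255],[[0,0.001,0],[0,0,0],255],[[0,0,0],[0,0,0],255],[[0,0,0],[0,0,0],255]]}}

```text
time_s: 12.47
tcp_pos: [0.5239, 0.0114, 0.3943]
eef_rot: [-180.0, 0.0, -100.5]
contact_force: [3.2, -0.5, -3.0]
gripper_width: 0.0099
```

{"api": "carry_out", "payload": {"plan": [[[0,0.001,0],[0,0,0],255],[[0,0.001,0],[0,0,0],255],[[0,0,0],[0,0,0],255],[[0,0,0],[0,0,0],255],[[0,0,0],[0,0,0],255]]}}

```text
time_s: 12.88
tcp_pos: [0.5218, 0.0118, 0.3943]
eef_rot: [-180.0, 0.0, -100.5]
contact_force: [4.5, -1.2, -2.3]
gripper_width: 0.0098
```

{"api": "carry_out", "payload": {"plan": [[[0,0.001,0],[0,0,0],255],[[0,0.001,0],[0,0,0],255],[[0,0.001,0],[0,0,0],255],[[0,0,0],[0,0,0],255],[[0,0,0],[0,0,0],255],[[0,0,0],[0,0,0],255]]}}

```text
time_s: 13.38
tcp_pos: [0.519, 0.0123, 0.3943]
eef_rot: [-180.0, 0.0, -100.5]
contact_force: [5.8, -1.6, -4.1]
gripper_width: 0.0097
```

Run:
```python
from h import *
f=[]
for i in range(4):
    b=r.capture("top")[...,::-1]; s=r.get_state(); f.append(np.r_[s["contact_force"],s["moment"]])
print(np.mean(f,0).round(2)); cv2.imwrite("pics/t3.png",b)
a=r.capture("scene")[...,::-1];cv2.imwrite("pics/s3.png",a)
cv2.imwrite("pics/c6.png",np.hstack([crop(b,270,200,70,90,5),crop(a,280,190,70,90,5)]))
```

```text
[ 4.8  -1.23 -3.48 -0.52 -2.11  0.03]
```

View pics/c6.png

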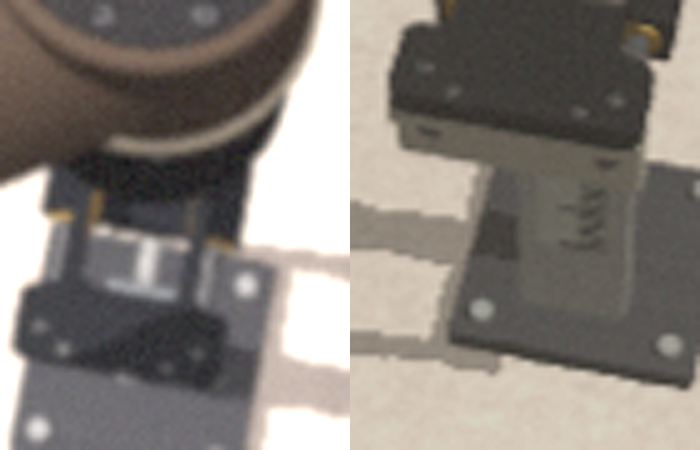

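Run:
```python
from h import *
P=np.array([.4617,.0227]);e=np.array([np.cos(np.radians(-10.5)),np.sin(np.radians(-10.5))]);n=np.array([-e[1],e[0]])
for p in[(522,307),(629,320)]:
    X=S.at([280+(p[0]-352)/5,190+(p[1]-2)/5],.064);print(X,(X[:2]-P)@e,(X[:2]-P)@n)
X=np.array([.519,.0123]);print((X-P)@e,(X-P)@n)
```

```text
[ 0.5226088  -0.00771451  0.064     ] 0.06543148172635908 -0.01880546686318801
[0.52751447 0.03665106 0.064     ] 0.06217002196413059 0.025711179655535148
0.05823575566853295 0.00021624457203492397
```

{"api": "carry_out", "payload": {"plan": [[[0,0,0.001],[0,0,0],255],[[0,0,0.001],[0,0,0],255],[[0,0,0.001],[0,0,0],255],[[0,0,0],[0,0,0],255],[[0,0,0],[0,0,0],255]]}}

```text
time_s: 14.05
tcp_pos: [0.5192, 0.0124, 0.3917]
eef_rot: [-179.9, 0.0, -100.5]
contact_force: [4.8, -1.1, 0.6]
gripper_width: 0.0096
```

{"api": "carry_out", "payload": {"plan": [[[0,0,0.001],[0,0,0],255],[[0,0,0.001],[0,0,0],255],[[0,0,0.001],[0,0,0],255],[[0,0,0],[0,0,0],255],[[0,0,0],[0,0,0],255]]}}

```text
time_s: 14.47
tcp_pos: [0.5191, 0.0124, 0.3886]
eef_rot: [-179.9, 0.0, -100.5]
contact_force: [5.8, -1.9, 0.2]
gripper_width: 0.01
```

{"api": "carry_out", "payload": {"plan": [[[0,0,0.001],[0,0,0],255],[[0,0,0.001],[0,0,0],255],[[0,0,0.001],[0,0,0],255],[[0,0,0],[0,0,0],255],[[0,0,0],[0,0,0],255]]}}

```text
time_s: 14.88
tcp_pos: [0.5191, 0.0124, 0.3855]
eef_rot: [-179.9, 0.0, -100.5]
contact_force: [5.1, -0.9, 0.4]
gripper_width: 0.0099
```

{"api": "carry_out", "payload": {"plan": [[[0,0,0.001],[0,0,0],255],[[0,0,0.001],[0,0,0],255],[[0,0,0],[0,0,0],255],[[0,0,0],[0,0,0],255],[[0,0,0],[0,0,0],255]]}}

```text
time_s: 15.3
tcp_pos: [0.5191, 0.0124, 0.3836]
eef_rot: [-179.9, 0.0, -100.5]
contact_force: [5.3, -0.8, 1.0]
gripper_width: 0.0099
```

{"api": "carry_out", "payload": {"plan": [[[0,0,0.0005],[0,0,0],255],[[0,0,0.0005],[0,0,0],255],[[0,0,0],[0,0,0],255],[[0,0,0],[0,0,0],255]]}}

```text
time_s: 15.63
tcp_pos: [0.5192, 0.0124, 0.3826]
eef_rot: [-179.9, 0.0, -100.5]
contact_force: [5.9, -0.9, 0.9]
gripper_width: 0.0099
```

{"api": "carry_out", "payload": {"plan": [[[0,0,0.0005],[0,0,0],255],[[0,0,0],[0,0,0],255],[[0,0,0],[0,0,0],255]]}}

```text
time_s: 15.88
tcp_pos: [0.5192, 0.0124, 0.3824]
eef_rot: [-179.9, 0.0, -100.5]
contact_force: [4.4, -0.5, 4.8]
gripper_width: 0.0098
```

{"api": "carry_out", "payload": {"plan": [[[0,0,0.0003],[0,0,0],255],[[0,-0.0007,0],[0,0,0],255],[[0,-0.0007,0],[0,0,0],255],[[0,0,0],[0,0,0],255],[[0,0,0],[0,0,0],255]]}}

```text
time_s: 16.3
tcp_pos: [0.5199, 0.0122, 0.3822]
eef_rot: [-180.0, 0.0, -100.5]
contact_force: [-0.6, 0.9, 10.4]
gripper_width: 0.0098
```

{"api": "carry_out", "payload": {"plan": [[[0,-0.0005,0],[0,0,0],255],[[0,0,0],[0,0,0],255],[[0,0,0],[0,0,0],255]]}}

```text
time_s: 16.55
tcp_pos: [0.5202, 0.0121, 0.3822]
eef_rot: [180.0, 0.0, -100.5]
contact_force: [-0.6, 2.0, 10.3]
gripper_width: 0.0101
```

Contact with the lip is confirmed: the horizontal force fell to zero on backing off. Downward seating force is about 11 N. I'll release partway and check.

{"api": "carry_out", "payload": {"plan": [[[0,0,0],[0,0,0],200],[[0,0,0],[0,0,0],180],[[0,0,0],[0,0,0],160],[[0,0,0],[0,0,0],140],[[0,0,0],[0,0,0],140],[[0,0,0],[0,0,0],140],[[0,0,0],[0,0,0],140]]}}

```text
time_s: 17.13
tcp_pos: [0.5206, 0.0119, 0.3811]
eef_rot: [180.0, -0.0, -100.5]
contact_force: [-0.2, -0.2, -0.2]
gripper_width: 0.0393
```

{"api": "carry_out", "payload": {"plan": [[[0,0,-0.003],[0,0,0],140],[[0,0,-0.006],[0,0,0],140],[[0,0,-0.01],[0,0,0],140],[[0,0,-0.015],[0,0,0],140],[[0,0,-0.02],[0,0,0],140],[[0,0,-0.02],[0,0,0],140],[[-0.03,0,-0.01],[0,0,0],140],[[-0.038,0,0],[0,0,0],140],[[-0.038,0,0],[0,0,0],140],[[-0.038,0,0],[0,0,0],140],[[-0.038,0,0],[0,0,0],140],[[-0.038,0,0],[0,0,0],140]]}}

```text
time_s: 18.13
tcp_pos: [0.5608, 0.2299, 0.4669]
eef_rot: [-179.9, 0.1, -100.5]
contact_force: [1.1, -1.3, 0.5]
gripper_width: 0.0395
```

{"api": "carry_out", "payload": {"plan": [[[-0.038,0,0],[0,0,0],140],[[-0.03,0,0],[0,0,0],140],[[0,0,0],[0,0,0],140]]}}

```text
time_s: 18.38
tcp_pos: [0.5739, 0.2999, 0.465]
eef_rot: [180.0, -0.0, -100.4]
contact_force: [-0.7, -1.8, 0.4]
gripper_width: 0.0394
```

Run:
```python
from h import *
b=r.capture("top")[...,::-1];a=r.capture("scene")[...,::-1]
cv2.imwrite("pics/t4.png",b);cv2.imwrite("pics/s4.png",a)
cv2.imwrite("pics/c7.png",np.hstack([crop(b,270,210,65,90,6),crop(a,290,170,65,90,6)]))
s=r.get_state();print(s["tcp_pos"],s["contact_force"])
```

```text
[0.57335586 0.29644594 0.46543745] [ 0.13447779 -0.21293987  0.09915619]
```

View pics/c7.png

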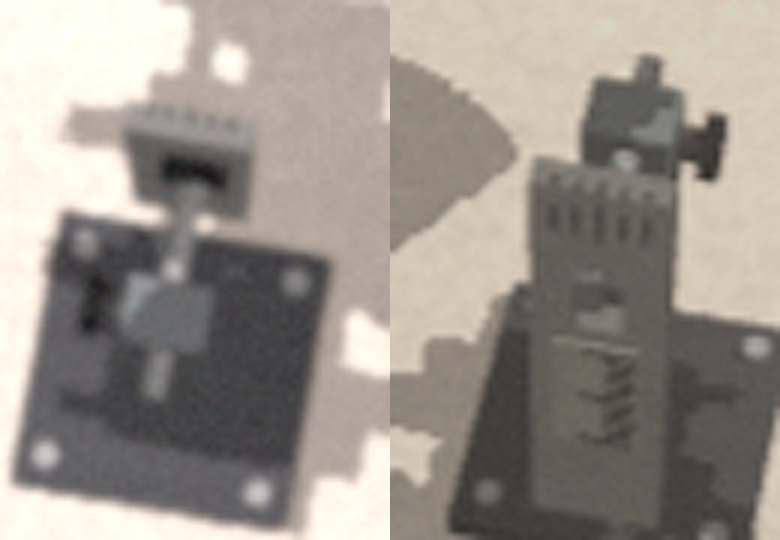

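The gauge hangs on the hook with its marked face outward, and the hook end shows in the hole. Next is a numeric check of height and attitude.

Run:
```python
from h import *
np.set_printoptions(precision=4,suppress=True)
P=np.array([.4617,.0227]);e=np.array([np.cos(np.radians(-10.5)),np.sin(np.radians(-10.5))]);n=np.array([-e[1],e[0]])
g=lambda X:np.r_[(X[:2]-P)@e,(X[:2]-P)@n,X[2]]
s=lambda x,y:np.array([290+(x-392.5)/6,170+(y-2.5)/6]);t=lambda x,y:np.array([270+(x-2.5)/6,210+(y-2.5)/6])
for a,b in(((668,205),(130,103)),((532,183),(256,121)),((672,178),(125,122)),((540,157),(252,140))):
    X,u,v=tri(s(*a),t(*b));print(g(X),round(u,2),round(v,2))
print("bottom front @.0525",[g(S.at(s(*p),.0525)) for p in((530,507),(658,527))])
print("expected px (crop) of top-front corners for seated, x=.063:")
for q in(.022,-.022):
  for z in(.0525,.2345):
    X=np.r_[P+.063*e+q*n,z];p=S.px(X)[0];print(q,z,(p-[290,170])*6+[392.5,2.5])
```

```text
[0.063  0.0225 0.234 ] 0.34 0.3
[ 0.0641 -0.0191  0.2343] 0.31 0.27
[0.0558 0.0225 0.2377] 0.52 0.46
[ 0.0568 -0.0186  0.2377] 0.51 0.44
bottom front @.0525 [array([ 0.0665, -0.021 ,  0.0525]), array([0.0649, 0.0241, 0.0525])]
expected px (crop) of top-front corners for seated, x=.063:
0.022 0.0525 [653.0224 521.1771]
0.022 0.2345 [668.3122 203.5493]
-0.022 0.0525 [529.4719 498.1081]
-0.022 0.2345 [521.188  178.0623]
```

```bash
python3 -c "
from plant import r
print(r.close_job())"
```

```text
the job is handed in; nothing more can be done
None
```

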